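# Shut the tea cupboard, open the spice cupboard

### The job

Get the two little cupboards on the worktop ready for cooking: the tea cupboard with the blue door has been left open, so push its door shut until its roller catch snaps and it is fully closed. Pull the yellow door of the spice cupboard out through its catch and leave it standing open, about 45 degrees or wider, so that the jars can be reached.

Things in the scene. Friction and masses are not known exactly. Their poses are not given: they have to be found in the camera images.
- tea_cupboard_door (a joint): Blue door: rad, 0 = shut, grows as it opens towards the robot, to 1.5; starts at 0.4 to 0.7. Moves easily and stays where left, but in the last 0.14 rad a sprung roller catch bites: shutting takes up to 10 N at the handle until 0.06 rad, then it snaps to 0 (let go earlier, it springs back); reopening takes about 7 N until 0.06 rad, then it runs free. Hinged at its left edge, seen from the robot.
- tea_cupboard_door_handle (a point): Point on the blue door's handle, an upright round steel bar 10 mm thick, 38 mm (centre line) in front of the door's outer face, 30 mm from its right, free edge. The point is on the bar's centre line 160 mm above the worktop; the bar runs from 75 to 186 mm and its two posts to the door are at 90 and 125 mm. The fixed pale wood cupboard is 130 deep, 150 wide, 190 mm high.
- spice_cupboard_door (a joint): Yellow door of the second, otherwise identical cupboard, also hinged at its left edge: rad, 0 = shut, grows as it opens towards the robot, to 1.5; starts shut, held by the same kind of catch (about 7 N at the handle to pull it out, free from 0.06 rad on). The cupboards stand side by side, either one at the left.
- spice_cupboard_door_handle (a point): The same point on the yellow door's handle, same sizes. Axes of both handle points turn with the door: x square into the door (away from the robot when shut), y along it to the hinge, z up. In them the upright hinge line is at x +54, y +116 mm; the outer face (146 mm wide) at x +38 mm. Opening by angle a turns them by -a about z (clockwise from above).

How it is judged:
By the outcome, as a careful person would: the job done as asked, in the order asked, and still so for the second after the job is handed in, with the robot touching nothing.
It also fails if it takes over 48 s, if anything falls off the work surface, if the arm or the gripper's body presses on something with over 40 N, if the wrist force passes 120 N, or if a joint passes its speed limit or range.

### The arm

A 6-joint arm with a two-finger parallel gripper is mounted at the origin on a cart in front of the work surface, level with it; the furniture and walls round the work are solid. World frame = base frame: x ahead of the robot, y to its left, z up, the work surface at z = 0. Lengths are in m, angles in rad, forces in N, time in s.
With the tool pointing down it reaches from about 0.35 to 0.775 m from the base axis. Payload 7.3 kg.
Tool frame: the origin (TCP) lies at the very end of the fingers, on their centre line; the grasp point (between the pads) lies 19 mm behind it; z points along the fingers, x is the direction in which the jaws open and shut, and the axes are right-handed (so a half turn about z gives the same grasp; the last joint's range is limited). The gripper opens to 92 mm and grips with 3 to 60 N. Pads are 19 mm wide; open, the fingers measure 130 mm over their backs; the gripper's body (75 mm by 190 mm) begins 47 mm behind the grasp point.
Start: joints at [-1.415, 0.342, 1.524, -0, 1.275, -0.146], TCP at [0.156, -0.501, 0.227] pointing down, gripper open.
Joint ranges: [-2.53, 2.53], [-0.77, 2.02], [0.04, 2.7], [-1, 4.14], [0.28, 2.66], [-3.11, 3.11]. Speed limits (rad/s): [2.57, 2.57, 3.14, 3.14, 3.14, 3.14].

### API

Orientations are given as [roll, pitch, yaw] about the fixed x, y, z axes, in that order (R = Rz(yaw) Ry(pitch) Rx(roll)).
In Python, from cell import robot, read_camera, nets gives the robot as it stands. The module is installed in compiled form; this text tells all that it offers.
- The arm moves only by the tool carry_out, never from a script. Its arguments are lists of equal length, an entry for each row: "translation": the shift along the tool's x, y, z in m, a list of three; "turn": the turn, a rotation vector about the tool's x, y, z in rad, a list of three; "gripper": the gripper's target within -1 to 1 (shut at 1, half-way at 0, fully open at -1). A call has 1 to 10 rows; each row shifts and turns the commanded pose from where the row before left it, along the tool's axes as they then stand; what a row does not reach is not made up. A row lasts 1/10 s, in which the tool goes at most 50 mm and 8.59 degrees, less where a joint would pass 70% of its speed; a pose out of reach is approached as far as the arm can. A call with a gripper value outside its range is refused whole. The fingers move at their own pace and stop on an object; "squeeze" is the grip in N (left out, the last holds). Time passes only in rows, so rows that do not move let the fingers close. It gives the time, the measured TCP pose, the force and the opening at its end, in the units of the state.
- robot.observe(): the state, without advancing time (a new reading comes with each control period).
- read_camera(name): name is "side" or "top" or "wrist"; returns a dict with "img" (420x560x3 uint8, red, green, blue), "fx", "fy", "cx", "cy" (pixels), "world_from_camera" (4x4, takes a point from camera to world coordinates). Camera axes: x right, y down, z forward; pixel columns grow to the right and rows downward; lengths in m; the calibration is good to about 2 mm. A picture is of the moment at which its call begins. There is no depth.
- robot.hand_in(): hands the job in, once; it reports no verdict.
Trained networks look in a picture, given as the dict that the camera call returned (one of the last four; its "shot" number tells which), for a name from the list of things; names that differ only in an ending like _2 or _b are one class to them, and where a whole thing is asked for, a point or a joint stands for the part that bears it (a point fixed in the world has none). Each returns a list of dicts, best first, with "score" (0 to 1); they miss things now and then, are a little off and sometimes report something else, mostly with a low value. They report only what shows in the picture. A call takes as long as a camera call.
- nets.regions_of(picture, name): "region" (420x560 bool, what is visible of it) and "pixel" ([column, row] in pixels, amid what is visible of it).
- nets.tip_of(picture, name): "pixel" ([column, row] in pixels: a listed point, or the origin of a listed thing).
The state is a dict: "time": time; "qpos": joint angles; "qvel": joint speeds; "joint_efforts": joint torques, N m; "tool_pos": TCP position; "tool_rot": TCP orientation; "contact_force": force on the tool from outside, world axes, zero at the start; "torque": the same for the moment, N m; "opening": finger opening in m.
Only numpy, scipy, OpenCV 4.12 (cv2) and the standard library are available. Lean on these libraries where they do the work, as an engineer would, in place of code of your own. Each camera call takes 0.05 s, during which the arm holds its last target. There are 200 camera calls.

## Working session

There is one attempt and no reset: what is moved stays moved. The work goes in short steps, Python scripts to look and compute and a tool call to move; the robot and the scene stay as the last step left them, time stands still between calls to the robot, and variables do not carry over. Pictures are saved under pics/ and viewed, about 8 in all and at most 12, crops included, and the job is handed in when it is done.

Besides the shell and the picture viewer there is one more tool, called after ">>>" as name(argument=value, ...) on one line, values as JSON. carry_out: Moves the arm, as the interface text tells. Its arguments: {"type":"object","properties":{"translation":{"type":"array","items":{"type":"array","items":{"type":"number"}}},"turn":{"type":"array","items":{"type":"array","items":{"type":"number"}}},"gripper":{"type":"array","items":{"type":"number"}},"squeeze":{"type":"number"}},"required":["translation","turn","gripper"]}

```bash
mkdir -p pics; cat > h.py <<'E'
import numpy as np, cv2
from cell import robot, read_camera, nets
def ray(p,px):
    T=p["world_from_camera"]; d=T[:3,:3]@np.array([(px[0]-p["cx"])/p["fx"],(px[1]-p["cy"])/p["fy"],1.]); return T[:3,3],d/np.linalg.norm(d)
def atz(p,px,z):
    o,d=ray(p,px); return o+d*(z-o[2])/d[2]
def tri(rs):
    A=sum(np.eye(3)-np.outer(d,d) for o,d in rs); b=sum((np.eye(3)-np.outer(d,d))@o for o,d in rs); x=np.linalg.solve(A,b)
    return x,[np.linalg.norm(np.cross(x-o,d)) for o,d in rs]
E
python3 - <<'E'
from h import *
ims=[];R={}
for c in("side","top"):
    p=read_camera(c); ims.append(p["img"]); print(c,p["world_from_camera"].round(3).tolist())
    for n in("tea_cupboard_door_handle","spice_cupboard_door_handle"):
        t=nets.tip_of(p,n)[:2]
        print(c,n,[(x["pixel"],round(x["score"],2),atz(p,x["pixel"],.16).round(3)) for x in t])
        if t:R.setdefault(n,[]).append(ray(p,t[0]["pixel"]))
for n in R: print(n,tri(R[n]))
cv2.imwrite("pics/a.png",cv2.resize(np.vstack(ims)[:,:,::-1],None,fx=.7,fy=.7)) 
s=robot.observe();print(s["tool_pos"],s["tool_rot"],s["time"])
E
```

```text
side [[-0.599, -0.471, 0.648, -0.185], [-0.801, 0.351, -0.486, 0.506], [0.002, -0.809, -0.587, 0.738], [0.0, 0.0, 0.0, 1.0]]
side tea_cupboard_door_handle [([220.8, 250.4], 0.68, array([0.435, 0.199, 0.16 ]))]
side spice_cupboard_door_handle [([366.3, 172.4], 0.58, array([ 0.474, -0.196,  0.16 ])), ([219.5, 251.3], 0.5, array([0.434, 0.202, 0.16 ]))]
top [[-0.362, -0.904, 0.226, 0.262], [-0.932, 0.351, -0.088, 0.078], [0.0, -0.243, -0.97, 1.237], [0.0, 0.0, 0.0, 1.0]]
top tea_cupboard_door_handle [([209.7, 268.7], 0.71, array([0.434, 0.197, 0.16 ]))]
top spice_cupboard_door_handle [([359.5, 191.6], 0.9, array([ 0.481, -0.215,  0.16 ]))]
tea_cupboard_door_handle (array([0.43517406, 0.19797303, 0.159088  ]), [np.float64(0.001058365118119823), np.float64(0.0010583651181197897)])
spice_cupboard_door_handle (array([ 0.48659007, -0.21543594,  0.14672729]), [np.float64(0.004396989062115826), np.float64(0.004396989062115853)])
[ 0.15604718 -0.50116187  0.22650638] [-3.14154661e+00  4.25795856e-04 -1.26898762e+00] 0.3
```

View pics/a.png

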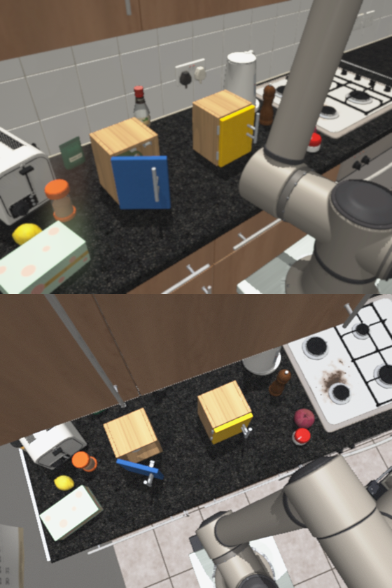

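```bash
python3 - <<'E'
from h import *
p=read_camera("top"); q=read_camera("side")
cv2.imwrite("pics/b.png",cv2.resize(p["img"][110:300,130:390,::-1],None,fx=3,fy=3,interpolation=cv2.INTER_CUBIC))
for pic in(p,q):
  for n in("tea_cupboard_door","spice_cupboard_door"):
    for r in nets.regions_of(pic,n)[:1]:
        m=r["region"].astype(np.uint8); print(n,r["score"],m.sum(),cv2.boxPoints(cv2.minAreaRect(cv2.findNonZero(m))).round(0).tolist())
import pickle; pickle.dump([p,q],open("p.pkl","wb"))
E
```

```text
tea_cupboard_door 0.75 1020 [[165.0, 240.0], [184.0, 213.0], [240.0, 253.0], [221.0, 280.0]]
spice_cupboard_door 0.66 1308 [[296.0, 193.0], [359.0, 170.0], [369.0, 199.0], [306.0, 222.0]]
tea_cupboard_door 0.78 5804 [[158.0, 224.0], [239.0, 219.0], [244.0, 297.0], [162.0, 302.0]]
spice_cupboard_door 0.59 3692 [[286.0, 184.0], [362.0, 146.0], [390.0, 202.0], [314.0, 240.0]]
```

View pics/b.png

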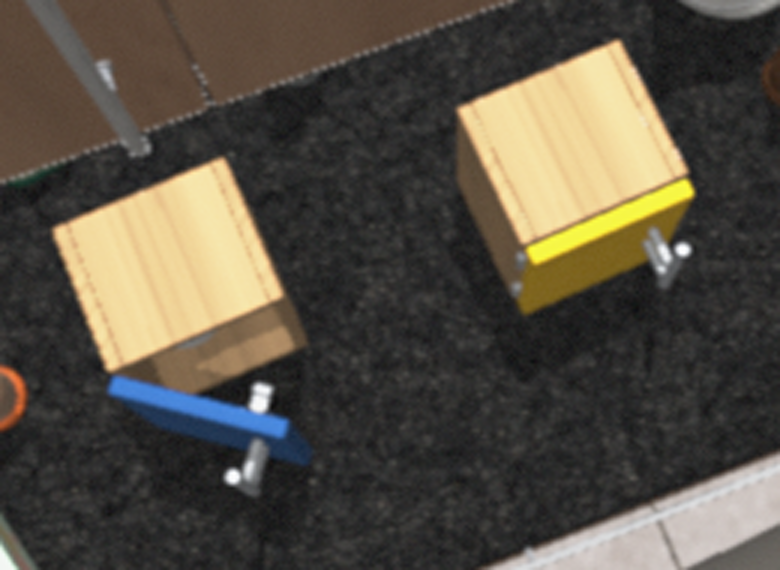

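```bash
python3 - <<'E'
from h import *
import pickle; p,q=pickle.load(open("p.pkl","rb"))
f=lambda u,v,z:atz(p,(130+u/3-.33,110+v/3-.33),z)[:2].round(4)
for n,c,h in(("tea",[(110,373),(283,300),(225,160),(55,232)],(234,477)),("spice",[(527,248),(688,180),(618,42),(458,110)],(683,250))):
    C=np.array([f(*x,.19) for x in c]); print(n,C.tolist(),"handle",f(*h,.186))
    e=C[0]-C[1]; d=C[3]-C[0]; g=C[2]-C[1]; print("w",np.linalg.norm(e),"d",np.linalg.norm(d),np.linalg.norm(g),"yaw front",np.arctan2(e[1],e[0])-np.pi/2, "yaw depth",np.arctan2(d[1],d[0]),np.arctan2(g[1],g[0]), "back",np.arctan2(*(C[3]-C[2])[::-1])-np.pi/2)
print("blue door top edge",f(112,380,.188),f(285,425,.188),"yellow front",f(533,262,.188),f(690,192,.188))
E
```

```text
tea [[0.5446, 0.263], [0.5512, 0.1155], [0.6806, 0.1206], [0.672, 0.2694]] handle [0.432  0.1985]
w 0.14764758717974366 d 0.1275606522404147 0.12950046331963447 yaw front 0.04471593546278507 yaw depth 0.05019328453691481 0.039392285536234764 back 0.057731475110877506
spice [[0.5206, -0.0833], [0.5267, -0.2282], [0.6604, -0.2222], [0.6522, -0.0743]] handle [ 0.4742 -0.2016]
w 0.14502834205768192 d 0.13190739175648958 0.13383456205330524 yaw front 0.042073155757687 yaw depth 0.0682827359736421 0.04484649995103181 back 0.055386162525997706
blue door top edge [0.5392 0.2636] [0.4558 0.1477] yellow front [ 0.5084 -0.0837] [ 0.5171 -0.2262]
```

```bash
cat >> h.py <<'E'
def rows(wps,step=.045,ts=.12):
    "wps: list of (x,y,z,yaw[,n]) ; prints tool rows from the current pose"
    s=robot.observe(); c=np.array([*s["tool_pos"],s["tool_rot"][2]]); T=[];W=[]
    for w in wps:
        w=np.array(w,float); d=w[:4]-c; d[3]=(d[3]+np.pi)%(2*np.pi)-np.pi
        n=int(w[4]) if len(w)>4 else max(1,int(np.ceil(max(np.linalg.norm(d[:3])/step,abs(d[3])/ts))))
        tgt=c+d; c0=c.copy()
        for i in range(n):
            e=c0+d*(i+1)/n-c; k,g=np.cos(c[3]),np.sin(c[3])
            t=np.round([k*e[0]+g*e[1],g*e[0]-k*e[1],-e[2]],3); r=round(-e[3],3)
            T.append(t.tolist()); W.append([0,0,float(r)])
            c=c+[k*t[0]+g*t[1],g*t[0]-k*t[1],-t[2],-r]
    for i in range(0,len(T),10): print("T",T[i:i+10]); print("W",W[i:i+10])
def st():
    s=robot.observe(); print(round(s["time"],2),s["tool_pos"].round(4),s["tool_rot"].round(3),"F",s["contact_force"].round(1),"op",round(float(s["opening"]),4))
E
python3 - <<'E'
from h import *
st(); rows([(.42,-.15,.25,-.85),(.433,.1985,.25,-.615)])
E
```

```text
0.6 [ 0.1561 -0.5013  0.2267] [ 3.142 -0.    -1.269] F [0.7 0.4 0.7] op 0.0924
T [[-0.026, -0.036, -0.002], [-0.024, -0.036, -0.003], [-0.022, -0.038, -0.002], [-0.021, -0.039, -0.002], [-0.02, -0.039, -0.003], [-0.018, -0.04, -0.002], [-0.016, -0.041, -0.002], [-0.014, -0.042, -0.003], [-0.013, -0.042, -0.002], [-0.01, -0.042, -0.002]]
W [[0, 0, -0.042], [0, 0, -0.042], [0, 0, -0.042], [0, 0, -0.042], [0, 0, -0.041], [0, 0, -0.042], [0, 0, -0.042], [0, 0, -0.042], [0, 0, -0.042], [0, 0, -0.042]]
T [[-0.032, -0.03, -0.0], [-0.03, -0.031, -0.0], [-0.03, -0.032, -0.0], [-0.029, -0.032, -0.0], [-0.028, -0.034, -0.0], [-0.027, -0.034, -0.0], [-0.026, -0.035, -0.0], [-0.025, -0.036, -0.0]]
W [[0, 0, -0.029], [0, 0, -0.03], [0, 0, -0.029], [0, 0, -0.029], [0, 0, -0.03], [0, 0, -0.029], [0, 0, -0.03], [0, 0, -0.029]]
```

>>> carry_out(translation=[[-0.026,-0.036,-0.002],[-0.024,-0.036,-0.003],[-0.022,-0.038,-0.002],[-0.021,-0.039,-0.002],[-0.02,-0.039,-0.003],[-0.018,-0.04,-0.002],[-0.016,-0.041,-0.002],[-0.014,-0.042,-0.003],[-0.013,-0.042,-0.002],[-0.01,-0.042,-0.002]], turn=[[0,0,-0.042],[0,0,-0.042],[0,0,-0.042],[0,0,-0.042],[0,0,-0.041],[0,0,-0.042],[0,0,-0.042],[0,0,-0.042],[0,0,-0.042],[0,0,-0.042]], gripper=[0.48,0.48,0.48,0.48,0.48,0.48,0.48,0.48,0.48,0.48], squeeze=20)

```text
time: 1.6
tool_pos: [0.4208, -0.1488, 0.2501]
tool_rot: [-3.141, -0.001, -0.848]
contact_force: [0.8, -0.6, -0.6]
opening: 0.0242
```

>>> carry_out(translation=[[-0.032,-0.03,0],[-0.03,-0.031,0],[-0.03,-0.032,0],[-0.029,-0.032,0],[-0.028,-0.034,0],[-0.027,-0.034,0],[-0.026,-0.035,0],[-0.025,-0.036,0],[0,0,0],[0,0,0]], turn=[[0,0,-0.029],[0,0,-0.03],[0,0,-0.029],[0,0,-0.029],[0,0,-0.03],[0,0,-0.029],[0,0,-0.03],[0,0,-0.029],[0,0,0],[0,0,0]], gripper=[0.48,0.48,0.48,0.48,0.48,0.48,0.48,0.48,0.48,0.48])

```text
time: 2.6
tool_pos: [0.4325, 0.199, 0.2495]
tool_rot: [3.141, -0.0, -0.613]
contact_force: [-0.4, -0.4, -0.5]
opening: 0.0241
```

```bash
python3 - <<'E'
from h import *
p=read_camera("wrist"); q=read_camera("side"); st()
print([(x["pixel"],x["score"],atz(p,x["pixel"],.16).round(4)) for x in nets.tip_of(p,"tea_cupboard_door_handle")[:2]])
cv2.imwrite("pics/c.png",np.hstack([cv2.resize(p["img"],(400,300)),cv2.resize(q["img"],(400,300))])[:,:,::-1])
T=np.linalg.inv(p["world_from_camera"])
s=robot.observe()
def proj(X): c=T[:3,:3]@X+T[:3,3]; return (p["fx"]*c[0]/c[2]+p["cx"])*400/560,(p["fy"]*c[1]/c[2]+p["cy"])*300/420
print("predicted bar top px in view",proj(np.array([.432,.1985,.186])),"tcp",proj(s["tool_pos"]))
E
```

```text
2.7 [0.4328 0.1975 0.2496] [ 3.141 -0.    -0.616] F [ 0.5 -0.3 -0.7] op 0.0237
[([271.9, 213.9], 0.89, array([0.4322, 0.2016, 0.16  ]))]
predicted bar top px in view (np.float64(195.87727212715077), np.float64(163.78786167680477)) tcp (np.float64(198.06474031549544), np.float64(195.11781363669735))
```

View pics/c.png

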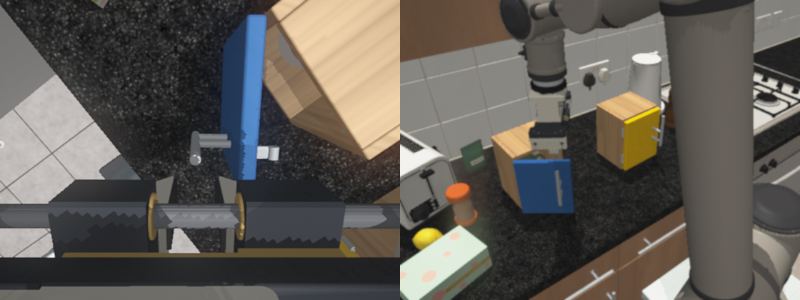

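>>> carry_out(translation=[[-0.002,-0.002,0.02],[0,0,0.03],[0,0,0.03],[0,0,0.024],[0,0,0],[0,0,0],[0,0,0],[0,0,0]], turn=[[0,0,0],[0,0,0],[0,0,0],[0,0,0],[0,0,0],[0,0,0],[0,0,0],[0,0,0]], gripper=[0.48,0.48,0.48,0.48,0.48,1,1,1], squeeze=20)

```text
time: 3.55
tool_pos: [0.4333, 0.201, 0.1472]
tool_rot: [-3.139, -0.002, -0.615]
contact_force: [-0.4, -1.4, 3.3]
opening: 0.0094
```

```bash
cat >> h.py <<'E'
def arc(H,yaw0,a0,a1,n,z):
    "waypoints of the handle, one row each, plus the offset of the tool from the model now"
    s=robot.observe(); P=lambda a:H-np.array([[np.cos(yaw0-a),-np.sin(yaw0-a)],[np.sin(yaw0-a),np.cos(yaw0-a)]])@[.054,.116]
    off=s["tool_pos"][:2]-P(a0); print("off",off.round(4)); y=s["tool_rot"][2]-(yaw0-a0)
    return [(*(P(a)+off*(1-(i+1)/n)*1.),z,yaw0-a+y*(1-(i+1)/n),1) for i,a in enumerate(np.linspace(a0,a1,n+1)[1:])]
E
python3 - <<'E'
from h import *
st(); z=robot.observe()["tool_pos"][2]
rows(arc(np.array([.5446,.263]),.05,.665,0.0,19,z))
E
```

```text
3.55 [0.4333 0.201  0.1472] [-3.139e+00 -2.000e-03 -6.150e-01] F [-0.4 -1.4  3.3] op 0.0094
off [-0.0002  0.0016]
T [[0.004, 0.002, -0.0], [0.004, 0.002, -0.0], [0.004, 0.002, -0.0], [0.005, 0.002, -0.0], [0.004, 0.001, -0.0], [0.004, 0.002, -0.0], [0.004, 0.002, -0.0], [0.004, 0.002, -0.0], [0.004, 0.002, -0.0], [0.004, 0.002, -0.0]]
W [[0, 0, -0.035], [0, 0, -0.035], [0, 0, -0.035], [0, 0, -0.035], [0, 0, -0.035], [0, 0, -0.035], [0, 0, -0.035], [0, 0, -0.035], [0, 0, -0.035], [0, 0, -0.035]]
T [[0.005, 0.002, -0.0], [0.004, 0.002, -0.0], [0.004, 0.002, -0.0], [0.004, 0.001, -0.0], [0.004, 0.002, -0.0], [0.004, 0.002, -0.0], [0.004, 0.002, -0.0], [0.004, 0.002, -0.0], [0.004, 0.002, -0.0]]
W [[0, 0, -0.035], [0, 0, -0.035], [0, 0, -0.035], [0, 0, -0.035], [0, 0, -0.035], [0, 0, -0.035], [0, 0, -0.035], [0, 0, -0.035], [0, 0, -0.035]]
```

>>> carry_out(translation=[[0.004,0.002,0],[0.004,0.002,0],[0.004,0.002,0],[0.005,0.002,0],[0.004,0.001,0],[0.004,0.002,0],[0.004,0.002,0],[0.004,0.002,0],[0.004,0.002,0],[0.004,0.002,0]], turn=[[0,0,-0.035],[0,0,-0.035],[0,0,-0.035],[0,0,-0.035],[0,0,-0.035],[0,0,-0.035],[0,0,-0.035],[0,0,-0.035],[0,0,-0.035],[0,0,-0.035]], gripper=[1,1,1,1,1,1,1,1,1,1])

```text
time: 4.55
tool_pos: [0.462, 0.1664, 0.1472]
tool_rot: [-3.139, -0.003, -0.264]
contact_force: [1.9, 1.3, 1.1]
opening: 0.0096
```

```bash
python3 - <<'E'
from h import *
st(); z=robot.observe()["tool_pos"][2]
rows(arc(np.array([.5446,.263]),.05,.315,0.0,9,z))
E
```

```text
4.55 [0.462  0.1664 0.1472] [-3.139e+00 -3.000e-03 -2.640e-01] F [1.9 1.3 1.1] op 0.0096
off [-0.0001  0.0012]
T [[0.004, 0.002, -0.0], [0.004, 0.002, -0.0], [0.004, 0.002, -0.0], [0.005, 0.002, -0.0], [0.004, 0.002, -0.0], [0.004, 0.002, -0.0], [0.004, 0.002, -0.0], [0.004, 0.002, -0.0], [0.004, 0.002, -0.0]]
W [[0, 0, -0.035], [0, 0, -0.035], [0, 0, -0.035], [0, 0, -0.034], [0, 0, -0.035], [0, 0, -0.035], [0, 0, -0.035], [0, 0, -0.035], [0, 0, -0.035]]
```

>>> carry_out(translation=[[0.004,0.002,0],[0.004,0.002,0],[0.004,0.002,0],[0.005,0.002,0],[0.004,0.002,0],[0.004,0.002,0],[0.004,0.002,0],[0.004,0.002,0],[0.004,0.002,0],[0,0,0]], turn=[[0,0,-0.035],[0,0,-0.035],[0,0,-0.035],[0,0,-0.034],[0,0,-0.035],[0,0,-0.035],[0,0,-0.035],[0,0,-0.035],[0,0,-0.035],[0,0,0]], gripper=[1,1,1,1,1,1,1,1,1,1])

```text
time: 5.55
tool_pos: [0.4969, 0.1452, 0.1471]
tool_rot: [-3.139, -0.005, 0.05]
contact_force: [4.2, 7.1, -2.3]
opening: 0.0098
```

>>> carry_out(translation=[[0.002,0,0],[0.001,0,0],[0,0,0]], turn=[[0,0,0],[0,0,0],[0,0,0]], gripper=[1,1,1])

```text
time: 5.85
tool_pos: [0.497, 0.1452, 0.1471]
tool_rot: [-3.139, 0.001, 0.049]
contact_force: [-5.2, 5.4, 6.5]
opening: 0.0095
```

>>> carry_out(translation=[[0,0,0],[0,0,0],[0,0,0],[0,0,0]], turn=[[0,0,0],[0,0,0],[0,0,0],[0,0,0]], gripper=[0.55,0.48,0.48,0.48])

```text
time: 6.25
tool_pos: [0.4981, 0.1435, 0.1459]
tool_rot: [3.141, -0.001, 0.049]
contact_force: [-0.6, 0.6, -0.6]
opening: 0.0238
```

>>> carry_out(translation=[[0,0,-0.02],[0,0,-0.03],[0,0,-0.03],[0,0,-0.025],[-0.01,0.043,0],[-0.008,0.043,0],[-0.007,0.043,0],[-0.007,0.043,0],[-0.006,0.043,0],[-0.004,0.043,0]], turn=[[0,0,0],[0,0,0],[0,0,0],[0,0,0],[0,0,0],[0,0,0],[0,0,0],[0,0,0],[0,0,0],[0,0,0]], gripper=[0.48,0.48,0.48,0.48,0.48,0.48,0.48,0.48,0.48,0.48])

```text
time: 7.25
tool_pos: [0.468, -0.1178, 0.2509]
tool_rot: [3.141, -0.0, 0.049]
contact_force: [0.9, 0.5, 0.5]
opening: 0.0238
```

```bash
python3 - <<'E'
from h import *
st(); rows([(.4742,-.2016,.25,.05)])
E
```

```text
7.25 [ 0.468  -0.1178  0.2509] [ 3.141 -0.     0.049] F [0.9 0.5 0.5] op 0.0238
T [[0.001, 0.042, 0.0], [0.001, 0.042, 0.001]]
W [[0, 0, -0.001], [0, 0, -0.0]]
```

>>> carry_out(translation=[[0.001,0.042,0],[0.001,0.042,0.001],[0,0,0],[0,0,0]], turn=[[0,0,0],[0,0,0],[0,0,0],[0,0,0]], gripper=[0.48,0.48,0.48,0.48])

```text
time: 7.65
tool_pos: [0.4744, -0.2005, 0.2493]
tool_rot: [-3.141, 0.001, 0.047]
contact_force: [0.6, 0.6, -0.1]
opening: 0.0238
```

```bash
python3 - <<'E'
from h import *
p=read_camera("wrist"); q=read_camera("top"); st()
print([(x["pixel"],x["score"],atz(p,x["pixel"],.16).round(4)) for x in nets.tip_of(p,"spice_cupboard_door_handle")[:2]])
cv2.imwrite("pics/d.png",np.hstack([cv2.resize(p["img"],(400,300)),cv2.resize(q["img"][110:320,110:390],(400,300))])[:,:,::-1])
E
```

```text
7.75 [ 0.4746 -0.199   0.2496] [-3.141  0.     0.049] F [ 0.1 -0.   0.1] op 0.0237
[([279.1, 212.0], 0.79, array([ 0.4778, -0.1969,  0.16  ]))]
```

View pics/d.png

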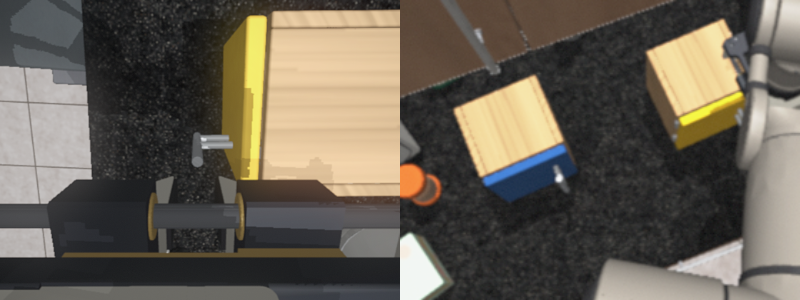

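>>> carry_out(translation=[[0.001,-0.002,0.02],[0,0,0.03],[0,0,0.03],[0,0,0.024],[0,0,0],[0,0,0],[0,0,0],[0,0,0]], turn=[[0,0,0],[0,0,0],[0,0,0],[0,0,0],[0,0,0],[0,0,0],[0,0,0],[0,0,0]], gripper=[0.48,0.48,0.48,0.48,0.48,1,1,1], squeeze=20)

```text
time: 8.6
tool_pos: [0.4754, -0.1979, 0.1473]
tool_rot: [3.14, -0.0, 0.05]
contact_force: [-4.5, 0.4, 5.0]
opening: 0.0097
```

```bash
python3 - <<'E'
from h import *
st(); z=robot.observe()["tool_pos"][2]; x,y=robot.observe()["tool_pos"][:2]
H=np.array([x,y])+[.0481,.1186]; print(H)
rows(arc(H,.05,0,1.0,28,z))
E
```

```text
8.6 [ 0.4754 -0.1979  0.1473] [ 3.14 -0.    0.05] F [-4.5  0.4  5. ] op 0.0097
[ 0.52351533 -0.07928311]
off [ 0. -0.]
T [[-0.004, -0.002, -0.0], [-0.004, -0.002, -0.0], [-0.004, -0.002, -0.0], [-0.004, -0.002, -0.0], [-0.005, -0.002, -0.0], [-0.004, -0.002, -0.0], [-0.004, -0.002, -0.0], [-0.004, -0.002, -0.0], [-0.004, -0.002, -0.0], [-0.004, -0.002, -0.0]]
W [[0, 0, 0.036], [0, 0, 0.035], [0, 0, 0.036], [0, 0, 0.036], [0, 0, 0.036], [0, 0, 0.035], [0, 0, 0.036], [0, 0, 0.036], [0, 0, 0.035], [0, 0, 0.036]]
T [[-0.004, -0.002, -0.0], [-0.004, -0.002, -0.0], [-0.004, -0.002, -0.0], [-0.005, -0.002, -0.0], [-0.004, -0.002, -0.0], [-0.004, -0.002, -0.0], [-0.004, -0.002, -0.0], [-0.004, -0.002, -0.0], [-0.004, -0.002, -0.0], [-0.004, -0.002, -0.0]]
W [[0, 0, 0.036], [0, 0, 0.035], [0, 0, 0.036], [0, 0, 0.036], [0, 0, 0.036], [0, 0, 0.035], [0, 0, 0.036], [0, 0, 0.036], [0, 0, 0.035], [0, 0, 0.036]]
T [[-0.004, -0.002, -0.0], [-0.004, -0.002, -0.0], [-0.005, -0.002, -0.0], [-0.004, -0.002, -0.0], [-0.004, -0.002, -0.0], [-0.004, -0.002, -0.0], [-0.004, -0.002, -0.0], [-0.004, -0.002, -0.0]]
W [[0, 0, 0.036], [0, 0, 0.035], [0, 0, 0.036], [0, 0, 0.036], [0, 0, 0.036], [0, 0, 0.035], [0, 0, 0.036], [0, 0, 0.036]]
```

>>> carry_out(translation=[[-0.004,-0.002,0],[-0.004,-0.002,0],[-0.004,-0.002,0],[-0.004,-0.002,0],[-0.005,-0.002,0],[-0.004,-0.002,0],[-0.004,-0.002,0],[-0.004,-0.002,0],[-0.004,-0.002,0],[-0.004,-0.002,0]], turn=[[0,0,0.036],[0,0,0.035],[0,0,0.036],[0,0,0.036],[0,0,0.036],[0,0,0.035],[0,0,0.036],[0,0,0.036],[0,0,0.035],[0,0,0.036]], gripper=[1,1,1,1,1,1,1,1,1,1])

```text
time: 9.6
tool_pos: [0.4384, -0.1742, 0.1474]
tool_rot: [3.14, -0.004, -0.31]
contact_force: [0.4, -0.9, 2.4]
opening: 0.0098
```

```bash
python3 - <<'E'
from h import *
st(); z=robot.observe()["tool_pos"][2]
rows(arc(np.array([.5235,-.0793]),.05,.357,1.02,18,z))
E
```

```text
9.6 [ 0.4384 -0.1742  0.1474] [ 3.14  -0.004 -0.31 ] F [ 0.4 -0.9  2.4] op 0.0098
off [ 0.0014 -0.0006]
T [[-0.004, -0.002, -0.0], [-0.005, -0.002, -0.0], [-0.004, -0.002, -0.0], [-0.004, -0.002, -0.0], [-0.005, -0.002, -0.0], [-0.004, -0.002, -0.0], [-0.004, -0.002, -0.0], [-0.005, -0.002, -0.0], [-0.004, -0.002, -0.0], [-0.004, -0.003, -0.0]]
W [[0, 0, 0.037], [0, 0, 0.036], [0, 0, 0.037], [0, 0, 0.037], [0, 0, 0.036], [0, 0, 0.037], [0, 0, 0.037], [0, 0, 0.037], [0, 0, 0.036], [0, 0, 0.037]]
T [[-0.005, -0.002, -0.0], [-0.004, -0.002, -0.0], [-0.004, -0.002, -0.0], [-0.005, -0.002, -0.0], [-0.004, -0.002, -0.0], [-0.004, -0.002, -0.0], [-0.004, -0.002, -0.0], [-0.005, -0.002, -0.0]]
W [[0, 0, 0.037], [0, 0, 0.036], [0, 0, 0.037], [0, 0, 0.037], [0, 0, 0.036], [0, 0, 0.037], [0, 0, 0.037], [0, 0, 0.036]]
```

>>> carry_out(translation=[[-0.004,-0.002,0],[-0.005,-0.002,0],[-0.004,-0.002,0],[-0.004,-0.002,0],[-0.005,-0.002,0],[-0.004,-0.002,0],[-0.004,-0.002,0],[-0.005,-0.002,0],[-0.004,-0.002,0],[-0.004,-0.003,0]], turn=[[0,0,0.037],[0,0,0.036],[0,0,0.037],[0,0,0.037],[0,0,0.036],[0,0,0.037],[0,0,0.037],[0,0,0.037],[0,0,0.036],[0,0,0.037]], gripper=[1,1,1,1,1,1,1,1,1,1])

```text
time: 10.6
tool_pos: [0.4099, -0.1362, 0.1474]
tool_rot: [-3.141, -0.004, -0.676]
contact_force: [-2.3, -2.9, 5.9]
opening: 0.0096
```

>>> carry_out(translation=[[-0.005,-0.002,0],[-0.004,-0.002,0],[-0.004,-0.002,0],[-0.005,-0.002,0],[-0.004,-0.002,0],[-0.004,-0.002,0],[-0.004,-0.002,0],[-0.005,-0.002,0],[0,0,0]], turn=[[0,0,0.037],[0,0,0.036],[0,0,0.037],[0,0,0.037],[0,0,0.036],[0,0,0.037],[0,0,0.037],[0,0,0.036],[0,0,0]], gripper=[1,1,1,1,1,1,1,1,1])

```text
time: 11.5
tool_pos: [0.3984, -0.0996, 0.1475]
tool_rot: [-3.137, -0.005, -0.969]
contact_force: [5.1, 1.2, -0.3]
opening: 0.0095
```

Release, rise and back off clear.

>>> carry_out(translation=[[0,0,0],[0,0,0],[0,0,0],[0,0,-0.02],[0,0,-0.03],[0,0,-0.03],[0,0,-0.03],[0,0,-0.03],[0,0,-0.01],[0,0,0]], turn=[[0,0,0],[0,0,0],[0,0,0],[0,0,0],[0,0,0],[0,0,0],[0,0,0],[0,0,0],[0,0,0],[0,0,0]], gripper=[0.55,0.48,0.48,0.48,0.48,0.48,0.48,0.48,0.48,0.48])

```text
time: 12.5
tool_pos: [0.3965, -0.0997, 0.2965]
tool_rot: [-3.14, -0.002, -0.968]
contact_force: [-0.8, 0.7, -0.8]
opening: 0.0237
```

```bash
python3 - <<'E'
from h import *
p=read_camera("top"); q=read_camera("side"); w=read_camera("wrist"); st()
for n in("tea_cupboard_door_handle","spice_cupboard_door_handle"):
    for c in(p,q,w): print(n,[(round(x["score"],2),atz(c,x["pixel"],.16).round(3)) for x in nets.tip_of(c,n)[:1]])
cv2.imwrite("pics/e.png",np.vstack([np.hstack([p["img"],q["img"]])])[:,:,::-1][:, :,:] if 0 else cv2.resize(np.hstack([p["img"],w["img"]])[:,:,::-1],(800,300)))
E
```

```text
12.65 [ 0.3954 -0.0991  0.2941] [ 3.14e+00  2.00e-03 -9.68e-01] F [ 0.2  0.9 -0.3] op 0.0242
tea_cupboard_door_handle [(0.8, array([0.495, 0.148, 0.16 ]))]
tea_cupboard_door_handle [(0.97, array([0.497, 0.145, 0.16 ]))]
tea_cupboard_door_handle []
spice_cupboard_door_handle []
spice_cupboard_door_handle [(0.89, array([ 0.401, -0.106,  0.16 ]))]
spice_cupboard_door_handle [(0.7, array([ 0.399, -0.1  ,  0.16 ]))]
```

View pics/e.png

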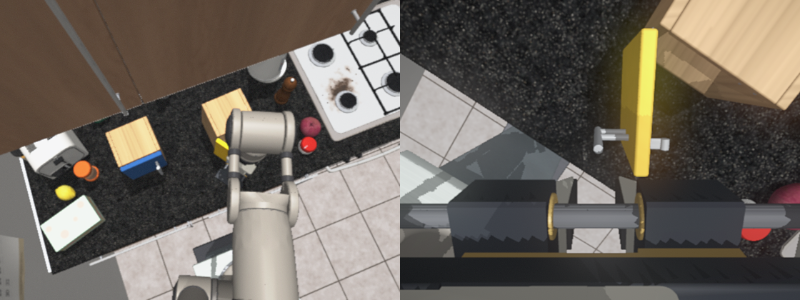

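The blue door is flush (handle at 0.496, 0.146, matching its shut position). The yellow door stands at about 1 rad (handle at 0.399, −0.100), and the gripper is clear of it.

```bash
python3 -c "
from cell import robot
print(robot.hand_in())"
```

```text
the job is handed in; nothing more can be done
None
```

Both cupboards are ready, and I handed the job in at about 12.7 s of the 48 s allowed.

- **Tea cupboard (blue door):** I gripped the handle and swung the door shut through its catch. The handle then met a hard stop. After letting go, the side and top cameras put the handle within about 4 mm of its computed shut position, and the door looks flush.
- **Spice cupboard (yellow door):** After that, I pulled the door out through its catch and swung it to about 1.0 rad (58°). The wrist and side cameras show it still standing there after release.
- **Robot:** The gripper ended well above everything, with the fingers' tips at about 0.29 m, and the force reading was near zero. No force reading printed after a move came near the limits.

In the last check the top camera could not see the yellow handle because the arm hid it, and the blue handle was outside the wrist view. The readings that were available agreed to within about 6 mm.

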